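# Stand the fallen row end up and slide it against the parts cases

## Robot

A 6-joint arm with a two-finger parallel gripper is mounted at the origin on the work surface. World frame = base frame: x ahead of the robot, y to its left, z up, the work surface at z = 0. Lengths are in m, angles in rad, forces in N, time in s.
With the tool pointing down it reaches from about 0.4 to 0.825 m from the base axis. Payload 7 kg.
Tool frame: the origin (TCP) lies midway between the tips of the shut fingers; the grasp point (between the pads) lies 19 mm behind it; y points along the fingers, z is the direction in which the jaws open and shut, and the axes are right-handed (so a half turn about y gives the same grasp; the last joint's range is limited). The gripper opens to 88 mm and grips with 3 to 60 N. Pads are 19 mm wide; open, the fingers measure 130 mm over their backs; the gripper's body (78 mm by 193 mm) begins 47 mm behind the grasp point.
Start: joints at [-0.899, 0.359, 0.012, 0, -1.224, -0.288], TCP at [0.253, -0.626, 0.227] pointing down, gripper open.
Joint ranges: [-3.07, 3.07], [-1.43, 2.12], [-1.02, 1.25], [-3.03, 1.67], [-3.05, -0], [-3.03, 3.03]. Speed limits (rad/s): [2.39, 2.39, 3.01, 3.14, 3.14, 3.14].

## Interface

Orientations are given as [roll, pitch, yaw] about the fixed x, y, z axes, in that order (R = Rz(yaw) Ry(pitch) Rx(roll)).
In Python, from rig import r gives the robot as it stands. The module is installed in compiled form; this text tells all that it offers.
- The arm moves only by the tool carry_out, never from a script. Its argument "targets" is a list of rows, each a list of 4 numbers: the shift along the world's x, y, z in cm, then the turn about the world's z in rad. A call has 1 to 5 rows; each row shifts and turns the commanded pose from where the row before left it; what a row does not reach is not made up. A row lasts 1/12 s, in which the tool goes at most 41.7 mm and 7.16 degrees, less where a joint would pass 70% of its speed; a pose out of reach is approached as far as the arm can. A call is refused whole if a number of a shift passes 4.17 or a number of a turn 0.125, either way. A call with a gripper value outside its range is refused whole. "fingers" is the opening, from -1 (shut) to 1 (fully open), set as the call begins (left out, the last holds). The fingers move at their own pace and stop on an object; "grip_force" is the grip in N (left out, the last holds). Time passes only in rows, so rows that do not move let the fingers close. It gives the time, the measured TCP pose, the force and the opening at its end, in the units of the state.
- r.get_state(): the state, without advancing time (a new reading comes with each control period).
- r.grab_frame(name): name is "scene" or "top" or "wrist"; returns a dict with "color" (480x640x3 uint8, blue, green, red), "z_map" (480x640 float32, m along the optical axis (not along the pixel's ray), 0 where there is no reading), "fx", "fy", "cx", "cy" (pixels), "R" (3x3) and "t" (3): a world point X has camera coordinates R X + t. Camera axes: x right, y down, z forward; pixel columns grow to the right and rows downward; lengths in m; the calibration is good to about 2 mm. A picture is of the moment at which its call begins.
- r.job_done(): hands the job in, once; it reports no verdict.
The state is a dict: "time": time; "joint_pos": joint angles; "dq": joint speeds; "effort": joint torques, N m; "position": TCP position; "tool_rot": TCP orientation; "force": force on the tool from outside, world axes, zero at the start; "torque": the same for the moment, N m; "opening": finger opening in m.
Only numpy, scipy, OpenCV 4.12 (cv2) and the standard library are available. Lean on these libraries where they do the work, as an engineer would, in place of code of your own. Each camera call takes 0.05 s, during which the arm holds its last target. There are 200 camera calls.

## Task

The L-shaped wooden row end that should hold up the row of parts cases has been knocked onto its back. Without picking it up, push on its red foot to tip it back up so that it stands on that foot, then push it along the bench until its white upright rests snug and square against the blue outer case, roughly centred on it. Leave both cases standing in place and the other things on the bench alone.

Things in the scene. Friction and masses are not known exactly. Their poses are not given: they have to be found in the camera images.
- row_end: Loose wooden L, about 0.45 kg, 120 mm wide (x): red foot 120 mm long (-y), 24 mm thick; white upright 12 mm thick at the foot's y = 0 end, top 160 mm above the underside (z). Origin: the heel, middle of the edge where foot underside meets upright back. Starts on its back: upright flat on the bench, its top towards the cases; foot upright, 120 mm high (-y up).
- foot_end (a point): Middle of the free end face of the red foot, at (0, -120, 12) mm in row_end's frame; at the top while it lies on its back. A push near here on the face towards the cases, away from them, turns the L about its heel edge; past some 45 degrees it drops onto its foot by itself. A low push only slides it.
- upright_top (a point): Middle of the top end of the upright, at (0, -6, 160) mm in row_end's frame. While it lies on its back this is its point nearest the cases.
- case_outer: Blue parts case with clear lid, standing on edge: 180 mm long (x), 55 mm thick (y), 150 mm high, 0.9 kg, loose. Origin: middle of its underside. The row end belongs against its -y face, 27.5 mm from the origin; at the start the heel is 170 to 220 mm from that face, up to 23 mm off its middle and turned up to 9 degrees.
- case_inner: The inner, green parts case, same size, between the blue case and the end board; loose. Origin: middle of its underside.
- rack: The fixed plywood end board (220 mm in x, 18 mm thick, 170 mm high) with a low rail behind the cases (on their +x side, 45 mm high). Origin: at bench level in the middle of the face the cases stand against; the row of cases extends from there along -y. Its place and yaw (up to 12 degrees) vary.
- tape_roll: A roll of grey tape lying flat, 90 mm across, 30 mm high, a bystander. Origin: middle of its underside.
- puck: A black rubber puck lying flat, 76 mm across, 25 mm high, a bystander. Origin: middle of its underside.
- glue: A yellow glue bottle with an orange cap standing, 52 mm across, 150 mm high, a bystander. Origin: middle of its underside.
Mind the look-alikes: they are no part of the job. What is shaped like the row_end but pink is not meant. Several things have the shape of the case_outer; the one meant has the colours described above.

How it is judged:
By the outcome, as a careful person would: the job done as asked, in the order asked, and still so for the second after the job is handed in, with the robot touching nothing.
It also fails if it takes over 56 s, if anything falls off the work surface, if the arm or the gripper's body presses on something with over 40 N, if the wrist force passes 120 N, or if a joint passes its speed limit or range.

## Working session

There is one attempt and no reset: what is moved stays moved. The work goes in short steps, Python scripts to look and compute and a tool call to move; the robot and the scene stay as the last step left them, time stands still between calls to the robot, and variables do not carry over. Pictures are saved under pics/ and viewed, about 8 in all and at most 12, crops included, and the job is handed in when it is done.

Besides the shell and the picture viewer there is one more tool, called after "Emit:" by a JSON object that holds its "method" and its "body", one argument or row to a line. carry_out: Moves the arm, as the interface text tells. Its arguments: {"type":"object","properties":{"targets":{"type":"array"},"fingers":{"type":"number"},"grip_force":{"type":"number"}},"required":["targets"]}

```bash
mkdir -p pics; cat > h.py <<'E'
import numpy as np, cv2
from rig import r
def pts(f):
    z=f["z_map"]; v,u=np.mgrid[:480,:640]
    P=np.stack([(u-f["cx"])/f["fx"]*z,(v-f["cy"])/f["fy"]*z,z],-1)
    W=(P-f["t"])@f["R"]; W[z==0]=np.nan
    return W
E
python3 - <<'E'
from h import *
for n in("scene","top"):
    f=r.grab_frame(n); cv2.imwrite(f"pics/{n}0.png",f["color"]); np.savez(f"{n}0.npz",**f)
    print(n,f["R"].round(2).tolist(),f["t"])
print(r.get_state())
E
```

```text
scene [[-0.99, 0.17, -0.0], [0.16, 0.93, -0.33], [-0.05, -0.32, -0.94]] [ 0.50480461 -0.03072153  1.27602974]
top [[0.02, -1.0, -0.01], [-0.99, -0.02, -0.13], [0.13, 0.01, -0.99]] [-0.02816401  0.54012326  1.01545712]
{'time': 0.1, 'joint_pos': array([-8.98924884e-01,  3.59312759e-01,  1.11693472e-02, -3.15455751e-04,
       -1.22410010e+00, -2.88100015e-01]), 'dq': array([-0.00059603, -0.0019006 ,  0.00124962,  0.00037502,  0.00013213,
       -0.00079273]), 'effort': array([ 3.44274449e-04, -5.84161234e+01,  2.93752027e+01,  7.01552510e+00,
        1.02232632e-02, -5.21449192e-05]), 'position': array([ 0.25255151, -0.62550923,  0.22572496]), 'tool_rot': array([-1.56932452e+00,  1.26884307e-04,  3.83664117e-01]), 'force': array([-0.11836839,  0.30345952, -0.12583657]), 'torque': array([ 0.02440154, -0.05299726,  0.03393292]), 'opening': 0.08764920118363603}
```

View pics/scene0.png

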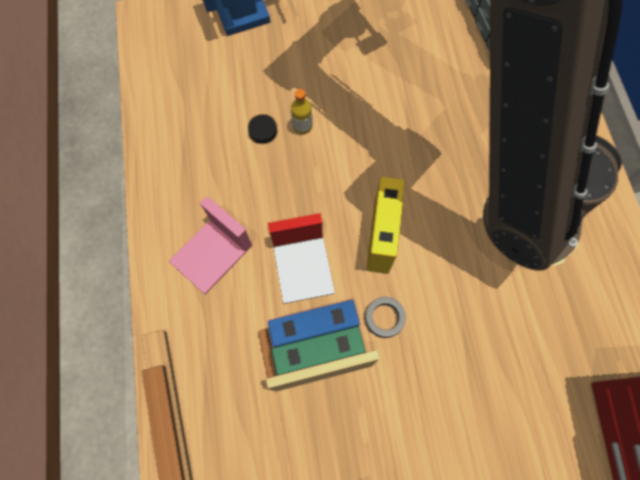

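View pics/top0.png

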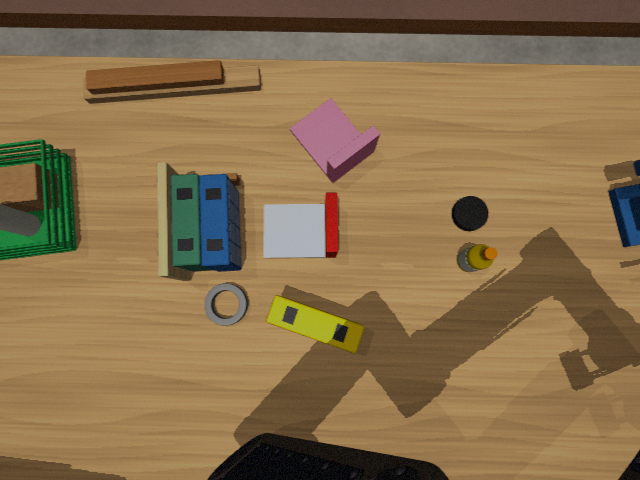

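Look-alikes in the top view: for the row end, white/red L (300,230) against pink L (337,140), and I choose the white/red one. For the outer case, blue (222,222) against green inner (187,222) and yellow (315,322), and I choose blue. In the scene view the same L is at (300,258), foot at (296,230), and the blue case is at (313,323).

```bash
cat >> h.py <<'E'
MASK=dict(red=lambda h,s,v:((h<6)|(h>174))&(s>190)&(v>70), white=lambda h,s,v:(s<50)&(v>150),
 blue=lambda h,s,v:(h>100)&(h<120)&(s>130)&(v>70), green=lambda h,s,v:(h>60)&(h<90)&(s>90))
def cloud(f,c,xr=(.3,.95),yr=(-.45,.35)):
    W=pts(f); h,s,v=[a.astype(int) for a in cv2.split(cv2.cvtColor(f["color"],cv2.COLOR_BGR2HSV))]
    m=MASK[c](h,s,v)&(W[...,0]>xr[0])&(W[...,0]<xr[1])&(W[...,1]>yr[0])&(W[...,1]<yr[1])&(W[...,2]>.004)
    m=cv2.erode(m.astype(np.uint8),np.ones((2,2)))>0
    return W[m]
def rect(P):
    (c,s,a)=cv2.minAreaRect((P[:,:2]*1000).astype(np.float32))
    return np.round(c,1),np.round(s,1),round(a,1),cv2.boxPoints((c,s,a)).round(0).tolist()
E
python3 - <<'E'
from h import *
for n in("scene","top"):
    f=dict(np.load(n+"0.npz")); print(n)
    for c in MASK:
        P=cloud(f,c)
        if len(P)<20: print(c,len(P));continue
        zt=np.percentile(P[:,2],97); T=P[P[:,2]>zt-.008]
        print(c,len(P),"ztop",zt.round(3),rect(T))
f=dict(np.load("top0.npz"))
W=pts(f)
for p in [(470,213),(485,255),(226,285),(315,322),(365,145),(340,180),(163,220),(210,265),(233,180)]: print(p,W[p[1],p[0]].round(3))
cv2.imwrite("pics/crop.png",cv2.resize(f["color"][140:300,140:360],None,fx=3.5,fy=3.5,interpolation=2))
E
```

```text
scene
red 489 ztop 0.124 (array([568.8, -42.6]), array([110.8,  20.6]), 1.3, [[513.0, -33.0], [514.0, -54.0], [624.0, -52.0], [624.0, -31.0]])
white 2959 ztop 0.031 (array([400.4, 178.6]), array([78.6, 77.8]), 32.5, [[346.0, 190.0], [388.0, 125.0], [454.0, 167.0], [413.0, 232.0]])
blue 1677 ztop 0.153 (array([565.2, 185. ]), array([171.4,  49.3]), 4.3, [[478.0, 203.0], [482.0, 154.0], [653.0, 167.0], [649.0, 216.0]])
green 1694 ztop 0.153 (array([564.9, 237.5]), array([171.5,  48.6]), 4.5, [[477.0, 255.0], [481.0, 207.0], [652.0, 220.0], [648.0, 268.0]])
top
red 613 ztop 0.123 (array([566.8, -48.4]), array([116.1,  20. ]), 1.1, [[509.0, -39.0], [509.0, -60.0], [625.0, -57.0], [625.0, -37.0]])
white 3073 ztop 0.016 (array([564.7,  31.8]), array([116.9, 131.4]), 1.6, [[504.0, 96.0], [508.0, -36.0], [625.0, -32.0], [621.0, 99.0]])
blue 2031 ztop 0.153 (array([562. , 179.7]), array([176.6,  53.3]), 4.7, [[472.0, 199.0], [476.0, 146.0], [652.0, 160.0], [648.0, 213.0]])
green 2088 ztop 0.153 (array([561. , 235.1]), array([176.2,  53. ]), 4.5, [[471.0, 255.0], [475.0, 202.0], [651.0, 216.0], [647.0, 268.0]])
(470, 213) [ 0.61  -0.352  0.026]
(485, 255) [ 0.504 -0.341  0.148]
(226, 285) [0.441 0.174 0.031]
(315, 322) [ 0.371 -0.019  0.151]
(365, 145) [ 0.727 -0.113  0.12 ]
(340, 180) [ 0.684 -0.068  0.   ]
(163, 220) [0.556 0.273 0.169]
(210, 265) [0.474 0.184 0.149]
(233, 180) [0.668 0.166 0.046]
```

View pics/crop.png

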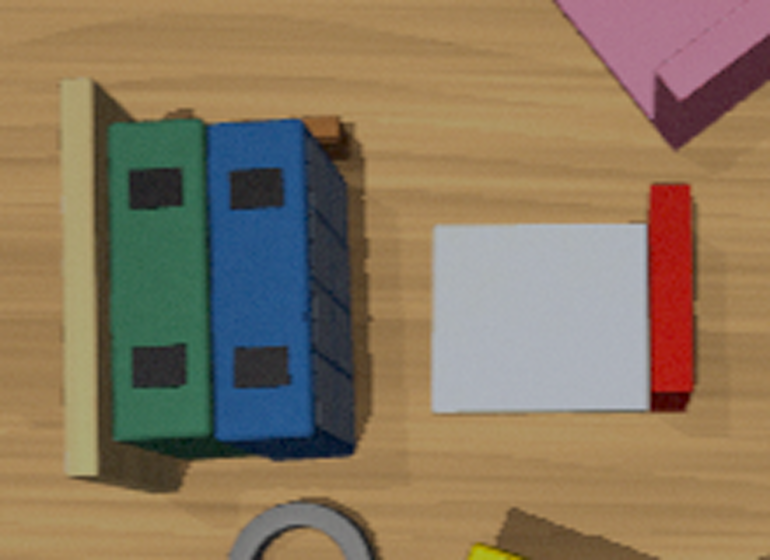

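The crop confirms the choice: white upright with red foot at its right end (670,290), top facing the blue case (260,280). The heel is at about (567,-60) mm, yaw about 1.5°. The blue case's face centre is at about (566,155) mm, yaw about 4.6°. I'll use the open fingers as a two-point pusher, spread along x.

Emit:
{"method": "carry_out", "body": {
  "targets": [
    [1.57,3.18,0,0.061],
    [1.57,3.18,0,0.061],
    [1.57,3.18,0,0.061],
    [1.57,3.18,0,0.061],
    [1.57,3.18,0,0.061]
  ],
  "fingers": 1
}}

```text
time: 0.52
position: [0.3314, -0.4652, 0.2261]
tool_rot: [-1.57, 0.0, 0.691]
force: [1.6, 0.0, 0.3]
opening: 0.0875
```

Emit:
{"method": "carry_out", "body": {
  "targets": [
    [1.57,3.18,0,0.061],
    [1.57,3.18,0,0.061],
    [1.57,3.18,0,0.061],
    [1.57,3.18,0,0.061],
    [1.57,3.18,0,0.061]
  ]
}}

```text
time: 0.93
position: [0.4099, -0.3061, 0.2264]
tool_rot: [-1.571, -0.0, 0.997]
force: [1.6, -0.4, -0.1]
opening: 0.0878
```

Emit:
{"method": "carry_out", "body": {
  "targets": [
    [1.57,3.18,0,0.061],
    [1.57,3.18,0,0.061],
    [1.57,3.18,0,0.061],
    [1.57,3.18,0,0.061],
    [1.57,3.18,0,0.061]
  ]
}}

```text
time: 1.35
position: [0.4884, -0.1471, 0.2265]
tool_rot: [-1.571, -0.0, 1.302]
force: [1.1, -1.2, -0.7]
opening: 0.0876
```

Emit:
{"method": "carry_out", "body": {
  "targets": [
    [1.57,3.18,0,0.061],
    [1.57,3.18,0,0.061],
    [1.57,3.18,0,0.061],
    [1.57,3.18,0,0.061],
    [0,0,0,0]
  ]
}}

```text
time: 1.77
position: [0.5533, -0.0173, 0.2259]
tool_rot: [-1.571, -0.0, 1.55]
force: [0.0, -1.4, 0.6]
opening: 0.0877
```

Emit:
{"method": "carry_out", "body": {
  "targets": [
    [1.4,2.7,0,0.047],
    [0,0,-3.5,0],
    [0,0,-3.5,0],
    [0,0,-3.5,0],
    [0,0,-1.3,0]
  ]
}}

```text
time: 2.18
position: [0.5619, 0.0049, 0.1035]
tool_rot: [-1.564, 0.001, 1.589]
force: [-1.3, -0.5, -0.3]
opening: 0.0877
```

Emit:
{"method": "carry_out", "body": {
  "targets": [
    [0,-1.0,0,0],
    [0,-1.0,0,0],
    [0,-0.8,0,0],
    [0,-0.5,0,0],
    [0,-0.5,0,0]
  ]
}}

```text
time: 2.6
position: [0.5661, -0.0333, 0.1102]
tool_rot: [-1.574, -0.001, 1.589]
force: [-0.3, 2.8, 1.2]
opening: 0.0876
```

Emit:
{"method": "carry_out", "body": {
  "targets": [
    [0,-0.6,0,0],
    [0,-0.6,0,0],
    [0,-0.6,0,0],
    [0,-0.6,0,0],
    [0,0,0,0]
  ]
}}

```text
time: 3.02
position: [0.5649, -0.0577, 0.1086]
tool_rot: [-1.571, 0.0, 1.589]
force: [-0.4, 1.8, 0.9]
opening: 0.0877
```

```bash
python3 - <<'E'
from h import *
f=r.grab_frame("scene"); cv2.imwrite("pics/s1.png",cv2.resize(f["color"][150:400,150:450],None,fx=2.4,fy=2.4,interpolation=2))
for c in("red","white"):
    P=cloud(f,c,xr=(.48,.66),yr=(-.2,.14)); print(c,len(P),rect(P),P[:,2].min().round(3),P[:,2].max().round(3))
print(r.get_state()["position"])
E
```

```text
red 15 (array([602.7, -44.4]), array([36.5,  7.3]), 11.8, [[584.0, -45.0], [586.0, -52.0], [621.0, -44.0], [620.0, -37.0]]) 0.025 0.053
white 1465 (array([576.8,  22.7]), array([ 96. , 137.8]), 0.9, [[528.0, 91.0], [530.0, -47.0], [626.0, -45.0], [624.0, 92.0]]) 0.016 0.539
[ 0.56489153 -0.05730728  0.108524  ]
```

View pics/s1.png

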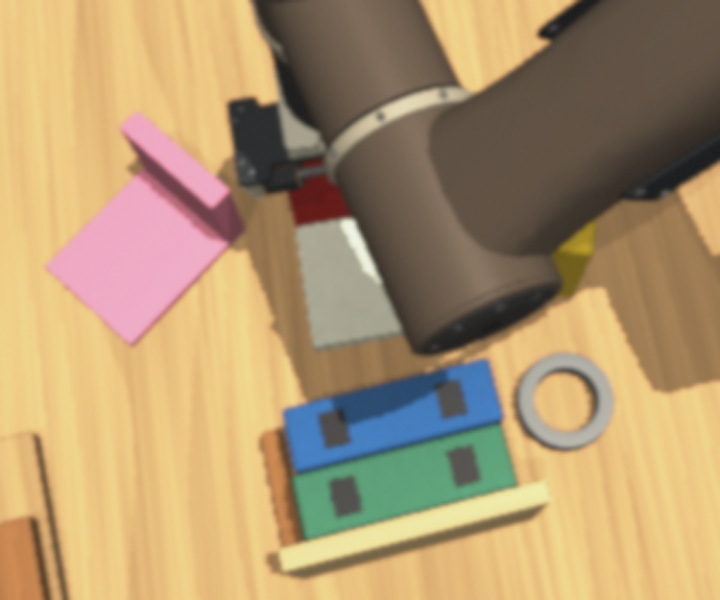

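The red foot and white upright at (330,200)-(350,290) are partly hidden by the arm. I'll fit the upright's plane to see whether it tilts or slides.

```bash
cat >> h.py <<'E'
def tilt(n="scene"):
    f=r.grab_frame(n); P=cloud(f,"white",xr=(.48,.66),yr=(-.25,.16)); P=P[P[:,2]<.2]
    for _ in range(3):
        A=np.c_[P[:,:2],np.ones(len(P))]; k=np.linalg.lstsq(A,P[:,2],rcond=None)[0]; P=P[abs(A@k-P[:,2])<.006]
    print("n",len(P),"slope deg",np.degrees(np.arctan(k[:2])).round(1),"y",P[:,1].min().round(3),P[:,1].max().round(3),"z",P[:,2].min().round(3),P[:,2].max().round(3),r.get_state()["position"].round(4))
E
python3 -c "
from h import *
tilt()"
```

```text
n 1372 slope deg [-0.2 16.4] y -0.036 0.093 z 0.014 0.062 [ 0.5649 -0.057   0.1085]
```

It is at 16.4° with no sliding, so I'll continue and lower the fingers to follow the foot.

Emit:
{"method": "carry_out", "body": {
  "targets": [
    [0,-0.6,0,0],
    [0,-0.6,-0.1,0],
    [0,-0.6,-0.1,0],
    [0,-0.6,-0.1,0],
    [0,-0.6,-0.1,0]
  ]
}}

```text
time: 3.53
position: [0.5648, -0.0874, 0.1043]
tool_rot: [-1.57, 0.0, 1.59]
force: [-0.2, 0.9, 1.2]
opening: 0.0879
```

Emit:
{"method": "carry_out", "body": {
  "targets": [
    [0,-0.5,-0.15,0],
    [0,-0.5,-0.15,0],
    [0,-0.4,-0.15,0],
    [0,-0.3,-0.15,0],
    [0,0,0,0]
  ]
}}

```text
time: 3.95
position: [0.5647, -0.1043, 0.0981]
tool_rot: [-1.57, 0.0, 1.589]
force: [0.4, 0.9, -0.4]
opening: 0.0876
```

```bash
python3 -c "
from h import *
tilt()"
```

```text
n 424 slope deg [ 0.  41.2] y -0.04 0.057 z 0.03 0.118 [ 0.5648 -0.1041  0.0983]
```

Emit:
{"method": "carry_out", "body": {
  "targets": [
    [0,-0.5,-0.2,0],
    [0,-0.5,-0.2,0],
    [0,-0.6,-0.1,0],
    [0,-0.6,0,0],
    [0,-0.4,0,0]
  ]
}}

```text
time: 4.42
position: [0.5649, -0.1305, 0.0935]
tool_rot: [-1.571, 0.0, 1.59]
force: [0.3, -0.8, 0.6]
opening: 0.0874
```

Emit:
{"method": "carry_out", "body": {
  "targets": [
    [0,0,0,0],
    [0,0,0,0],
    [0,0,0,0]
  ]
}}

```text
time: 4.67
position: [0.5651, -0.1297, 0.0936]
tool_rot: [-1.571, -0.0, 1.59]
force: [0.3, 0.2, -0.6]
opening: 0.0875
```

```bash
python3 - <<'E'
from h import *
f=r.grab_frame("scene"); cv2.imwrite("pics/s2.png",cv2.resize(f["color"][120:400,150:450],None,fx=2,fy=2,interpolation=2))
for c in("red","white"):
    P=cloud(f,c,xr=(.48,.66),yr=(-.3,.14)); print(c,len(P),rect(P) if len(P)>5 else 0,np.percentile(P[:,2],[2,50,98]).round(3))
E
```

```text
red 11 (array([ 618.2, -138.2]), array([ 5.3, 10.6]), 69.3, [[612.0, -139.0], [622.0, -143.0], [624.0, -138.0], [614.0, -134.0]]) [0.019 0.024 0.025]
white 39 (array([595.9, -47.5]), array([ 35.6, 138.1]), 25.6, [[550.0, 7.0], [610.0, -117.0], [642.0, -102.0], [582.0, 22.0]]) [0.158 0.16  0.325]
```

View pics/s2.png

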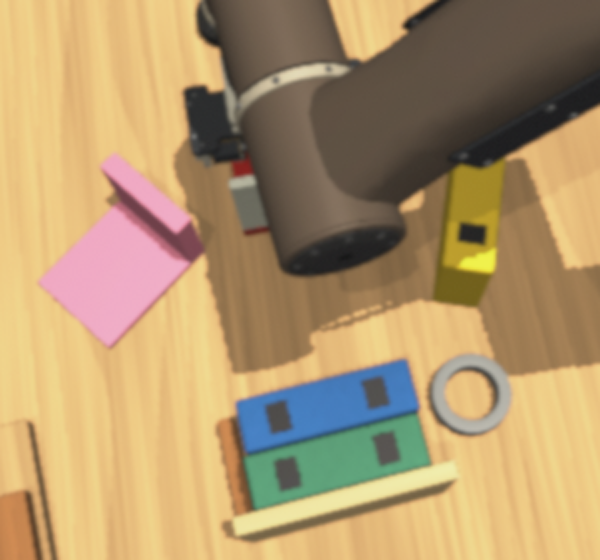

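It stands: the red foot's top is at z=24 mm and the upright's top at 160 mm (white strip at (250,205)). Backing out beyond the foot end.

Emit:
{"method": "carry_out", "body": {
  "targets": [
    [0,-2,0.5,0],
    [0,-3,0,0],
    [0,-3,0,0],
    [0,-1.8,0,0],
    [0,0,0,0]
  ]
}}

```text
time: 5.13
position: [0.5649, -0.2303, 0.0985]
tool_rot: [-1.571, 0.0, 1.588]
force: [0.5, -0.4, 0.7]
opening: 0.0876
```

```bash
cat >> h.py <<'E'
def look(pic=None):
    for n in("top","scene"):
        f=r.grab_frame(n)
        if pic: cv2.imwrite(f"pics/{pic}_{n}.png",f["color"])
        for c,z0,z1 in(("red",.018,.035),("white",.15,.17),("blue",.145,.16),("green",.145,.16)):
            P=cloud(f,c,xr=(.44,.69),yr=(-.3,.3)); P=P[(P[:,2]>z0)&(P[:,2]<z1)]
            if len(P)>20: print(n,c,len(P),rect(P))
    print(r.get_state()["position"])
E
python3 -c "
from h import *
look('a')"
```

```text
top red 773 (array([ 563.1, -154.6]), array([104.8,  50.8]), 0.5, [[510.0, -130.0], [511.0, -180.0], [616.0, -180.0], [615.0, -129.0]])
top blue 2023 (array([561.8, 179.7]), array([176.2,  53.7]), 4.5, [[472.0, 200.0], [476.0, 146.0], [652.0, 160.0], [648.0, 213.0]])
top green 1969 (array([560.8, 234.8]), array([176.1,  52.3]), 4.6, [[471.0, 254.0], [475.0, 202.0], [651.0, 216.0], [646.0, 268.0]])
scene red 177 (array([ 569.8, -138.6]), array([109.2,  23.6]), 6.6, [[514.0, -133.0], [517.0, -157.0], [625.0, -144.0], [623.0, -121.0]])
scene white 43 (array([607.9, -63.9]), array([ 6.3, 36.7]), 89.5, [[589.0, -67.0], [626.0, -67.0], [626.0, -61.0], [590.0, -61.0]])
scene blue 1669 (array([564.9, 185.1]), array([171.6,  49.3]), 4.1, [[478.0, 204.0], [481.0, 154.0], [652.0, 167.0], [649.0, 216.0]])
scene green 1691 (array([565. , 237.6]), array([172. ,  48.9]), 4.5, [[477.0, 255.0], [481.0, 206.0], [653.0, 220.0], [649.0, 269.0]])
[ 0.56480471 -0.2281207   0.09835098]
```

View pics/a_top.png

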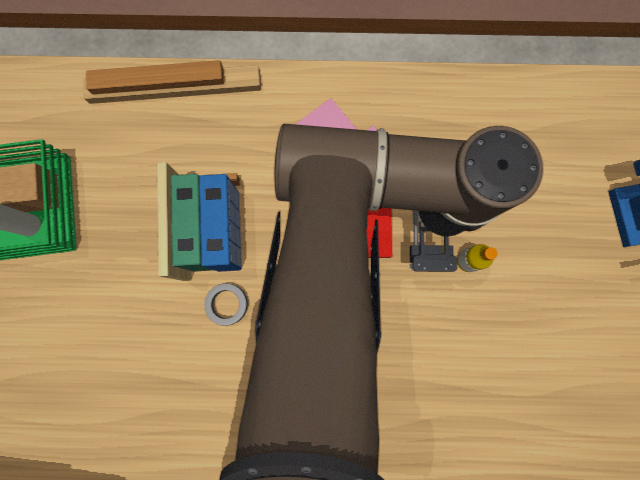

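The foot end (380,230) is clear of the gripper (435,255). Next, drop behind the foot end and check clearances to the pink L and yellow case on the way.

Emit:
{"method": "carry_out", "body": {
  "targets": [
    [0.45,0,-2.5,0],
    [0,0,-2.5,0],
    [0,0,-2,0],
    [0,0,-1.2,0],
    [0,0,-0.5,0]
  ]
}}

```text
time: 5.65
position: [0.5685, -0.2266, 0.0097]
tool_rot: [-1.568, -0.0, 1.591]
force: [-0.1, -0.4, 0.7]
opening: 0.0877
```

```bash
python3 - <<'E'
from h import *
f=dict(np.load("top0.npz")); W=pts(f)
h,s,v=[a.astype(int) for a in cv2.split(cv2.cvtColor(f["color"],cv2.COLOR_BGR2HSV))]
for n,m in(("yellow",(h>22)&(h<35)&(s>200)),("pink",(h>150)&(h<176)&(s>60)&(s<190))):
    P=W[m&(W[...,2]>.05)&(W[...,1]>-.25)&(W[...,0]<.9)]; print(n,rect(P))
print(r.get_state())
E
```

```text
yellow (array([489.2, 199.5]), array([660.4, 338. ]), 37.6, [[125.0, 132.0], [331.0, -136.0], [854.0, 267.0], [647.0, 535.0]])
pink (array([443.3,   2.1]), array([640.3, 303.3]), 1.6, [[119.0, 145.0], [127.0, -158.0], [767.0, -141.0], [759.0, 162.0]])
{'time': 5.65, 'joint_pos': array([-6.07342768e-02,  4.73534142e-01, -3.70499453e-01, -3.38942099e-04,
       -7.29786745e-01,  8.08925724e-02]), 'dq': array([-0.00504156,  0.05418954, -0.0158171 ,  0.01091708,  0.09466316,
        0.00163613]), 'effort': array([ 3.54408659e-02, -5.85235620e+01,  2.08731419e+01,  4.98216927e+00,
        2.32491517e-01, -4.26481754e-03]), 'position': array([ 0.56849122, -0.22663811,  0.0096569 ]), 'tool_rot': array([-1.56780037e+00, -4.68830396e-04,  1.59070096e+00]), 'force': array([-0.14316907, -0.39777262,  0.68595514]), 'torque': array([ 0.01470086,  0.15754034, -0.00272022]), 'opening': 0.08765430935302383}
```

Emit:
{"method": "carry_out", "body": {
  "targets": [
    [0,1.5,0,0],
    [0,1.2,0,0],
    [0,0.6,0,0],
    [0,0.6,0,0],
    [0,0.6,0,0]
  ]
}}

```text
time: 6.07
position: [0.5702, -0.1823, 0.0125]
tool_rot: [-1.572, 0.001, 1.591]
force: [-0.5, -3.6, 1.6]
opening: 0.0878
```

Emit:
{"method": "carry_out", "body": {
  "targets": [
    [0.06,0.8,0,0.006],
    [0.06,0.8,0,0.006],
    [0.06,0.8,0,0.006],
    [0.06,0.8,0,0.006],
    [0.06,0.8,0,0.006]
  ]
}}

```text
time: 6.48
position: [0.5728, -0.1422, 0.012]
tool_rot: [-1.571, 0.0, 1.62]
force: [0.4, -5.8, 3.5]
opening: 0.0874
```

Emit:
{"method": "carry_out", "body": {
  "targets": [
    [0.06,0.8,0,0.006],
    [0.06,0.8,0,0.006],
    [0.06,0.8,0,0.006],
    [0.06,0.8,0,0.006],
    [0.06,0.8,0,0.006]
  ]
}}

```text
time: 6.9
position: [0.5755, -0.1019, 0.0115]
tool_rot: [-1.57, 0.0, 1.651]
force: [0.8, -4.8, 4.2]
opening: 0.0873
```

```bash
python3 -c "
from h import *
look('b')"
```

```text
top red 1114 (array([543.3, -31.9]), array([66.7, 86.3]), 4.7, [[507.0, 8.0], [514.0, -78.0], [580.0, -72.0], [573.0, 14.0]])
top green 1168 (array([561. , 237.8]), array([176. ,  48.5]), 3.9, [[472.0, 256.0], [475.0, 208.0], [651.0, 220.0], [647.0, 268.0]])
scene red 134 (array([619.8, -49. ]), array([17., 50.]), 9.1, [[607.0, -26.0], [615.0, -75.0], [632.0, -72.0], [624.0, -23.0]])
scene white 35 (array([611.9,  32.3]), array([22.6,  7.9]), 5.8, [[600.0, 35.0], [601.0, 27.0], [624.0, 30.0], [623.0, 37.0]])
scene blue 1668 (array([565.1, 184.6]), array([171.3,  50.2]), 4.7, [[478.0, 203.0], [482.0, 153.0], [653.0, 167.0], [648.0, 217.0]])
scene green 1705 (array([564.9, 237.3]), array([171.6,  49.1]), 4.4, [[478.0, 255.0], [481.0, 206.0], [652.0, 219.0], [649.0, 268.0]])
[ 0.57539211 -0.10098844  0.01120383]
```

View pics/b_scene.png

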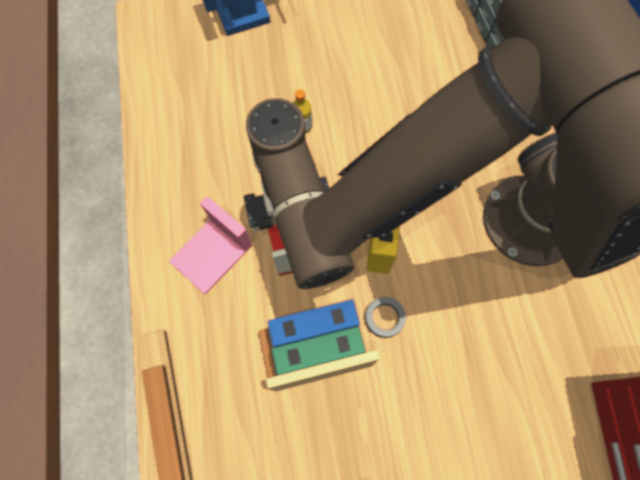

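The L is held square at about 4.7°: red at (277,240), white top strip at (283,262). About 122 mm remain.

Emit:
{"method": "carry_out", "body": {
  "targets": [
    [0,0.8,0,0],
    [0,0.8,0,0],
    [0,0.8,0,0],
    [0,0.8,0,0],
    [0,0.8,0,0]
  ]
}}

```text
time: 7.42
position: [0.5751, -0.0618, 0.0113]
tool_rot: [-1.57, -0.0, 1.65]
force: [0.3, -2.0, -1.3]
opening: 0.0879
```

Emit:
{"method": "carry_out", "body": {
  "targets": [
    [0,0.8,0,0],
    [0,0.8,0,0],
    [0,0.8,0,0],
    [0,0.8,0,0],
    [0,0.8,0,0]
  ]
}}

```text
time: 7.83
position: [0.5755, -0.0218, 0.0116]
tool_rot: [-1.571, -0.0, 1.65]
force: [0.2, -3.0, -1.2]
opening: 0.0875
```

Emit:
{"method": "carry_out", "body": {
  "targets": [
    [0,0.6,0,0],
    [0,0.6,0,0],
    [0,0.6,0,0],
    [0,0.4,0,0],
    [0,0,0,0]
  ]
}}

```text
time: 8.25
position: [0.5758, 0.0002, 0.0117]
tool_rot: [-1.571, -0.0, 1.65]
force: [1.0, 0.4, -0.1]
opening: 0.0876
```

```bash
python3 -c "
from h import *
look('c')"
```

```text
top red 899 (array([542.2,  62.9]), array([ 62.9, 103. ]), 5.8, [[506.0, 111.0], [516.0, 8.0], [579.0, 15.0], [568.0, 117.0]])
top blue 253 (array([562.5, 179.1]), array([175.7,  49.6]), 5.6, [[473.0, 195.0], [477.0, 146.0], [652.0, 163.0], [648.0, 212.0]])
top green 273 (array([639.6, 242.8]), array([26.4, 54.9]), 19.9, [[618.0, 264.0], [637.0, 213.0], [661.0, 221.0], [643.0, 273.0]])
scene red 514 (array([602. ,  54.8]), array([52.9, 66.3]), 6.0, [[572.0, 85.0], [579.0, 19.0], [632.0, 25.0], [625.0, 91.0]])
scene white 109 (array([595.5, 131.2]), array([57.7,  8.3]), 4.3, [[566.0, 133.0], [567.0, 125.0], [625.0, 129.0], [624.0, 137.0]])
scene blue 1071 (array([595.1, 186.3]), array([111.6,  50.5]), 4.4, [[538.0, 207.0], [541.0, 157.0], [653.0, 165.0], [649.0, 216.0]])
scene green 1493 (array([564.9, 237.6]), array([171.7,  48.6]), 4.3, [[477.0, 255.0], [481.0, 207.0], [652.0, 220.0], [649.0, 268.0]])
[ 5.75841995e-01 -3.06771170e-04  1.17381597e-02]
```

The L is centred within about 2 mm and square, with a gap of about 23 mm. Closing gently.

Emit:
{"method": "carry_out", "body": {
  "targets": [
    [0,0.4,0,0],
    [0,0.4,0,0],
    [0,0.4,0,0],
    [0,0.3,0,0],
    [0,0.2,0,0]
  ]
}}

```text
time: 8.77
position: [0.5756, 0.0165, 0.0117]
tool_rot: [-1.571, 0.0, 1.65]
force: [-0.2, -3.6, 1.7]
opening: 0.0877
```

Emit:
{"method": "carry_out", "body": {
  "targets": [
    [0,0.1,0,0],
    [0,0.1,0,0],
    [0,0.1,0,0],
    [0,0.1,0,0]
  ]
}}

```text
time: 9.1
position: [0.5756, 0.0202, 0.0117]
tool_rot: [-1.571, 0.0, 1.65]
force: [-0.1, -4.0, 3.1]
opening: 0.0877
```

Emit:
{"method": "carry_out", "body": {
  "targets": [
    [0,0.1,0,0],
    [0,0.1,0,0],
    [0,0,0,0]
  ]
}}

```text
time: 9.35
position: [0.5755, 0.0223, 0.0116]
tool_rot: [-1.571, 0.0, 1.65]
force: [0.9, -5.3, 3.6]
opening: 0.0877
```

Emit:
{"method": "carry_out", "body": {
  "targets": [
    [0,0.1,0,0],
    [0,0,0,0]
  ]
}}

```text
time: 9.52
position: [0.5755, 0.0229, 0.0117]
tool_rot: [-1.571, 0.001, 1.65]
force: [0.2, -7.3, 4.2]
opening: 0.0875
```

Emit:
{"method": "carry_out", "body": {
  "targets": [
    [0,0.1,0,0],
    [0,0,0,0]
  ]
}}

```text
time: 9.68
position: [0.5754, 0.0234, 0.0116]
tool_rot: [-1.57, 0.001, 1.649]
force: [-0.0, -10.1, 3.9]
opening: 0.0878
```

```bash
python3 - <<'E'
from h import *
look('d')
f=cv2.imread('pics/d_scene.png'); cv2.imwrite('pics/d_crop.png',cv2.resize(f[200:400,240:420],None,fx=3,fy=3,interpolation=2))
E
```

```text
top red 855 (array([542. ,  85.6]), array([ 62.3, 104.5]), 4.8, [[507.0, 135.0], [515.0, 31.0], [577.0, 36.0], [569.0, 140.0]])
top blue 400 (array([561.9, 181.6]), array([174.9,  50.1]), 5.1, [[473.0, 199.0], [477.0, 149.0], [651.0, 164.0], [647.0, 214.0]])
top green 241 (array([563., 236.]), array([172.1,  50.2]), 4.6, [[475.0, 254.0], [479.0, 204.0], [651.0, 218.0], [647.0, 268.0]])
scene red 608 (array([598. ,  80.1]), array([59. , 66.8]), 5.6, [[565.0, 110.0], [572.0, 44.0], [631.0, 50.0], [624.0, 116.0]])
scene white 128 (array([592.3, 153.5]), array([64.3, 10.5]), 2.3, [[560.0, 158.0], [560.0, 147.0], [625.0, 150.0], [624.0, 160.0]])
scene blue 1080 (array([594.5, 187.6]), array([112.4,  49.3]), 4.5, [[537.0, 208.0], [540.0, 159.0], [652.0, 167.0], [649.0, 217.0]])
scene green 1306 (array([583.3, 239.2]), array([134.7,  48.1]), 4.5, [[514.0, 258.0], [518.0, 210.0], [652.0, 221.0], [649.0, 268.0]])
[0.57536738 0.02339162 0.01163768]
```

View pics/d_crop.png

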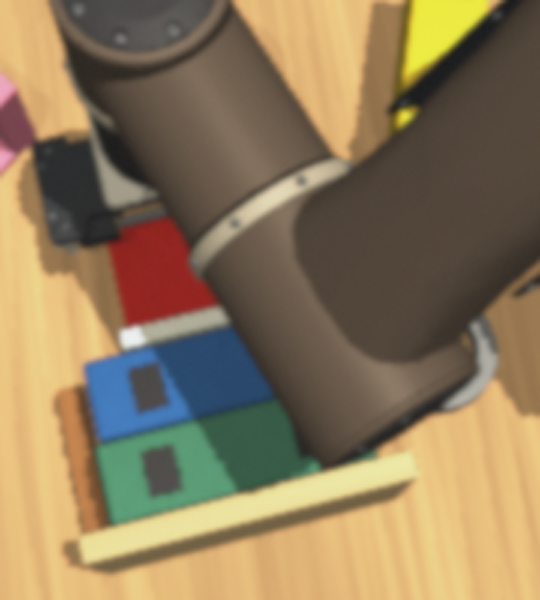

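The white upright (175,330) meets the blue case along its face. The force has risen to 10 N with little further advance, so it's seated. Backing off and checking.

Emit:
{"method": "carry_out", "body": {
  "targets": [
    [0,-0.3,0,0],
    [0,-0.6,0,0],
    [0,-1.2,0,0],
    [0,-2,0,0],
    [0,-3,0,0]
  ]
}}

```text
time: 10.2
position: [0.5759, -0.0463, 0.0115]
tool_rot: [-1.571, -0.0, 1.652]
force: [0.7, -1.1, -0.5]
opening: 0.0875
```

Emit:
{"method": "carry_out", "body": {
  "targets": [
    [0,-3,0,0],
    [0,-2,2,0],
    [0,0,4,0],
    [0,0,4,0],
    [0,0,4,0]
  ]
}}

```text
time: 10.62
position: [0.5747, -0.0979, 0.1526]
tool_rot: [-1.569, -0.0, 1.648]
force: [1.7, 0.9, -0.6]
opening: 0.0874
```

Emit:
{"method": "carry_out", "body": {
  "targets": [
    [-1,-3.5,0,0],
    [-1,-3.5,0,0],
    [-1,-3.5,0,0],
    [-1,-3.5,0,0],
    [-1,-3.5,0,0]
  ]
}}

```text
time: 11.03
position: [0.5246, -0.2734, 0.1517]
tool_rot: [-1.572, -0.0, 1.65]
force: [1.2, 0.0, 0.5]
opening: 0.0874
```

Emit:
{"method": "carry_out", "body": {
  "targets": [
    [-1,-3.5,0,0],
    [-1,-3.5,0,0],
    [-1,-3.5,0,0],
    [-1,-3.5,0,0],
    [0,0,0,0]
  ]
}}

```text
time: 11.45
position: [0.483, -0.4169, 0.1509]
tool_rot: [-1.57, 0.0, 1.646]
force: [0.2, 1.7, 0.6]
opening: 0.0878
```

```bash
python3 - <<'E'
from h import *
look('e')
f=cv2.imread('pics/e_top.png'); cv2.imwrite('pics/e_crop.png',cv2.resize(f[130:330,130:400],None,fx=2.9,fy=2.9,interpolation=2))
E
```

```text
top red 2477 (array([569.3,  87.1]), array([117.1, 105.4]), 4.5, [[507.0, 135.0], [515.0, 30.0], [632.0, 39.0], [624.0, 144.0]])
top white 322 (array([565.4, 147.7]), array([115.5,  11. ]), 4.3, [[507.0, 149.0], [508.0, 138.0], [623.0, 147.0], [623.0, 158.0]])
top blue 1905 (array([561.7, 180.9]), array([176.1,  53.5]), 4.6, [[472.0, 200.0], [476.0, 147.0], [652.0, 161.0], [647.0, 215.0]])
top green 1932 (array([561.1, 235.4]), array([177.4,  52.7]), 4.1, [[471.0, 255.0], [474.0, 203.0], [651.0, 215.0], [648.0, 268.0]])
scene red 1436 (array([573.5,  76.7]), array([111.9,  70.7]), 4.4, [[515.0, 108.0], [520.0, 37.0], [632.0, 46.0], [627.0, 116.0]])
scene white 265 (array([566.8, 151.2]), array([115.9,   9.6]), 3.8, [[509.0, 152.0], [509.0, 143.0], [625.0, 150.0], [624.0, 160.0]])
scene blue 1671 (array([565.2, 185.2]), array([171.2,  49.8]), 4.3, [[478.0, 204.0], [482.0, 154.0], [652.0, 167.0], [649.0, 217.0]])
scene green 1670 (array([565. , 237.7]), array([171.6,  48.4]), 4.4, [[478.0, 255.0], [481.0, 207.0], [652.0, 220.0], [649.0, 268.0]])
[ 0.48420862 -0.41329612  0.15082702]
```

View pics/e_crop.png

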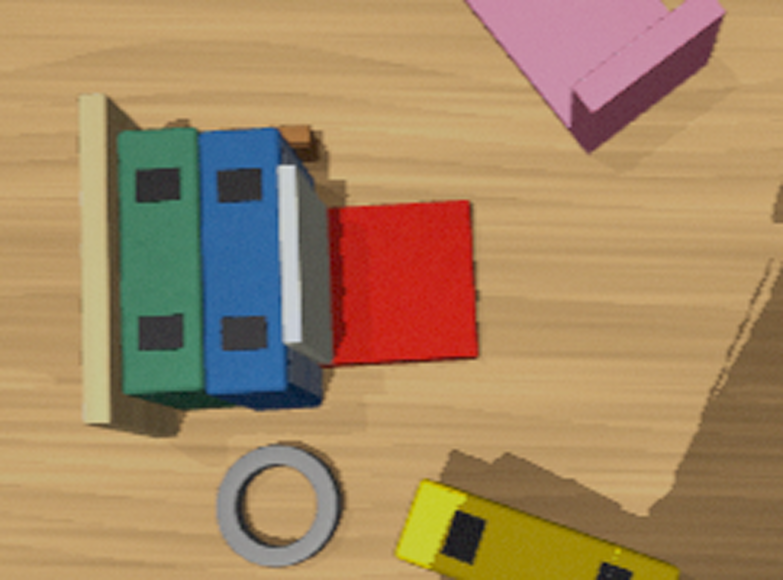

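The upright is flush on the blue case: centre distance 33.4 mm against 33.5 ideal, lateral offset about 1 mm, yaw 4.4° against 4.5°. My retreat passed close over the glue bottle, so I'll move clear and check it.

Emit:
{"method": "carry_out", "body": {
  "targets": [
    [-2,-3,2,0],
    [-2,-3,2,0],
    [-2,-3,1,0],
    [0,0,0,0]
  ]
}}

```text
time: 11.88
position: [0.4239, -0.5056, 0.2045]
tool_rot: [-1.573, 0.004, 1.648]
force: [1.2, 0.6, 1.0]
opening: 0.0875
```

```bash
python3 - <<'E'
from h import *
look()
f=r.grab_frame("top"); g=dict(np.load("top0.npz"))
cv2.imwrite("pics/f.png",np.vstack([cv2.resize(a["color"][180:290,400:540],None,fx=2.5,fy=2.5) for a in(g,f)]))
E
```

```text
top red 2502 (array([569.4,  87.1]), array([117.9, 105.1]), 4.3, [[507.0, 135.0], [515.0, 30.0], [632.0, 39.0], [624.0, 144.0]])
top white 305 (array([565.2, 147.9]), array([116.1,  10.7]), 4.4, [[507.0, 149.0], [508.0, 138.0], [624.0, 147.0], [623.0, 158.0]])
top blue 1903 (array([562., 181.]), array([176. ,  52.9]), 4.4, [[472.0, 201.0], [476.0, 148.0], [652.0, 161.0], [648.0, 214.0]])
top green 1939 (array([561. , 235.4]), array([177.1,  52. ]), 4.4, [[471.0, 255.0], [475.0, 203.0], [651.0, 216.0], [647.0, 268.0]])
scene red 1433 (array([573.4,  76.8]), array([111.8,  70.3]), 4.8, [[515.0, 107.0], [521.0, 37.0], [632.0, 46.0], [626.0, 117.0]])
scene white 262 (array([567.1, 151.3]), array([115.1,   9.6]), 4.4, [[509.0, 152.0], [510.0, 142.0], [625.0, 151.0], [624.0, 161.0]])
scene blue 1680 (array([565.2, 185.1]), array([171. ,  49.9]), 4.4, [[478.0, 203.0], [482.0, 154.0], [652.0, 167.0], [649.0, 217.0]])
scene green 1674 (array([564.9, 237.8]), array([171.7,  48.4]), 4.4, [[477.0, 255.0], [481.0, 207.0], [652.0, 220.0], [649.0, 269.0]])
[ 0.42514399 -0.50192862  0.20183237]
```

View pics/f.png

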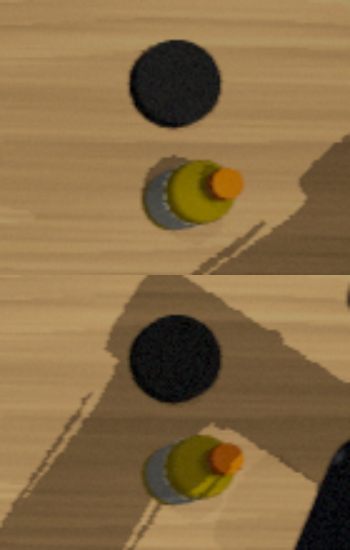

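The glue bottle (cap at (227,183) before and (227,458) after, the lower half being offset by 275) and the puck haven't moved. Handing in.

```bash
python3 -c "
from rig import r
print(r.job_done())"
```

```text
the job is handed in; nothing more can be done
None
```

The row end is back on its red foot and rests against the blue case. I handed the job in with the robot touching nothing, after about 12 s of the 56 s allowed.

I tipped it up by pushing high on the red foot with the open fingers. It turned about its heel without noticeable sliding. I then pushed it along the bench from the foot's end face, turning it about 3.5° to match the case, until the contact force reached about 10 N.

**Last checks, after backing off:**
- **Fit:** the upright's middle is about 33.4 mm from the blue case's middle, where flush contact is 33.5 mm. It is about 1 mm off centre. Both read about 4.4° yaw, so it is square.
- **Cases:** both are still standing. The blue case shifted about 1 mm towards the green one as it seated.
- **Other things:** the puck and glue bottle are in the same pixels as before. My retreat passed only a few mm above the glue bottle, but I saw no sign of contact. I checked the tape roll, pink L and yellow case only by eye in the last views, and they look unmoved.
- **Disagreement:** the two cameras differ by up to about 4 mm in absolute position, but they agree on where the row end sits relative to the case to within about 1 mm.

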